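# Fetch the unlabelled tin from behind the stock for weighing

## Task

First move the three tall tins out of the packing tray and stand them on the plywood side board, leaving the short bare steel tin where it is until they are all there; then stand the bare tin in the middle of the scale pan, inside the black ring. After that put every tall tin back in the tray, upright and centred on the pad of its own colour. Do not tip over any tin, and leave the short green tin alone.

Things in the scene. Friction and masses are not known exactly. Their poses are not given: they have to be found in the camera images.
- tin_red: Tall food tin with red label and red lid, upright cylinder 54 mm diameter (56 mm over the lid), 105 mm high, 0.18 to 0.33 kg, loose. Origin at the centre of its underside, z up its axis. It starts standing on the red pad in the tray; the three tall tins stand left, right and robot side of the sample tin, about 70 mm from it.
- tin_blue: Tall food tin with blue label and blue lid, upright cylinder 54 mm diameter (56 mm over the lid), 105 mm high, 0.18 to 0.33 kg, loose. Origin at the centre of its underside, z up its axis. It starts standing on the blue pad in the tray; the three tall tins stand left, right and robot side of the sample tin, about 70 mm from it.
- tin_yellow: Tall food tin with yellow label and yellow lid, upright cylinder 54 mm diameter (56 mm over the lid), 105 mm high, 0.18 to 0.33 kg, loose. Origin at the centre of its underside, z up its axis. It starts standing on the yellow pad in the tray; the three tall tins stand left, right and robot side of the sample tin, about 70 mm from it.
- pad_red: Flat red plastic square, 64 x 64 x 2 mm, fixed on the floor of the black packing tray: the place of the red tin. Origin at the centre of its underside, 5 mm above the table (top 7 mm). All pads and the tray share one yaw; pad x points along the tray away from the robot. The three pads exchange places from start to start.
- pad_blue: Flat blue plastic square, 64 x 64 x 2 mm, fixed on the floor of the black packing tray: the place of the blue tin. Origin at the centre of its underside, 5 mm above the table (top 7 mm). All pads and the tray share one yaw; pad x points along the tray away from the robot. The three pads exchange places from start to start.
- pad_yellow: Flat yellow plastic square, 64 x 64 x 2 mm, fixed on the floor of the black packing tray: the place of the yellow tin. Origin at the centre of its underside, 5 mm above the table (top 7 mm). All pads and the tray share one yaw; pad x points along the tray away from the robot. The three pads exchange places from start to start.
- sample: Short bare steel tin without label or coloured lid, upright cylinder 54 mm diameter, 42 mm high, 0.09 to 0.17 kg, loose. Origin at the centre of its underside, z up its axis. It starts on the bare tray floor (5 mm above the table) behind and between the tall tins, its axis 70 mm from the tray's far rim. The tray is fixed, 220 x 220 mm, rim 30 mm high and 5 mm thick.
- board: Side area: plywood board, 270 mm (its x) by 140 mm (its y), 12 mm thick, a dark stripe across each end, fixed on the table to the left or right of the tray. Origin at the centre of its underside; clear at the start; the tins may stand anywhere on it.
- scale: White bench scale fixed on the table on the other side of the tray from the board. Round aluminium pan of 132 mm diameter, its flat top 50 mm above the table, with a thin black ring of 70 mm diameter around its middle. Origin on the pan's axis at table height. The pan does not move. The white housing (200 x 160 mm, 40 mm high) reaches 120 mm to -x of the origin and 80 mm to the other three sides.
- green_tin: Short tin with green label and green lid, 54 mm diameter, 42 mm high, loose, standing on the table on the robot's side of the tray: not part of the job. Origin at the centre of its underside.
Things that resemble listed ones, but are neither listed nor needed, are in the scene too. There is more than one size of the tin_blue; the job needs the smallest.

How it is judged:
By the outcome, as a careful person would: the job done as asked, in the order asked, and still so for the second after the job is handed in, with the robot touching nothing.
It also fails if it takes over 144 s, if anything falls off the work surface, if the arm or the gripper's body presses on something with over 40 N, if the wrist force passes 120 N, or if a joint passes its speed limit or range.

## Robot

A 6-joint arm with a two-finger parallel gripper is mounted at the origin on the work surface. World frame = base frame: x ahead of the robot, y to its left, z up, the work surface at z = 0. Lengths are in m, angles in rad, forces in N, time in s.
With the tool pointing down it reaches from about 0.35 to 0.975 m from the base axis. Payload 4.9 kg.
Tool frame: the origin (TCP) lies midway between the tips of the shut fingers; the grasp point (between the pads) lies 19 mm behind it; x points along the fingers, z is the direction in which the jaws open and shut, and the axes are right-handed (so a half turn about x gives the same grasp; the last joint's range is limited). The gripper opens to 85 mm and grips with 20 to 120 N. Pads are 22 mm wide; open, the fingers measure 114 mm over their backs; the gripper's body (76 mm by 85 mm) begins 54 mm behind the grasp point. The pads swing forward as they close: fully open they stand 13 mm farther back than shut.
Start: joints at [-1.257, 0.053, 1.613, -0, 1.476, -0.119], TCP at [0.262, -0.567, 0.231] pointing down, gripper open.
Joint ranges: [-3.01, 3.01], [-1.01, 2.22], [0.06, 2.58], [-1.02, 4.17], [0.09, 2.62], [-3.14, 3.14]. Speed limits (rad/s): [2.57, 2.57, 3.14, 3.14, 3.14, 3.14].

## Interface

Orientations are given as a unit quaternion [w, x, y, z].
In Python, from plant import state, cams, workorder, nets gives the robot as it stands.
- The arm moves only by the tool play_rows, never from a script. Its argument "motion" is a list of rows, each a list of 3 entries, a list of its own where there are three numbers: the closure, from -1 (fully open) to 1 (shut), then the shift along the world's x, y, z in m, then the turn about the world's z in rad. A call has 1 to 5 rows; each row is the pose to reach, as a shift and turn from the pose commanded when the call began; what a row does not reach only later rows make up. A row lasts 1/10 s, in which the tool goes at most 50 mm and 8.59 degrees, less where a joint would pass 70% of its speed; a pose out of reach is approached as far as the arm can. A call with a gripper value outside its range is refused whole. The fingers move at their own pace and stop on an object; the grip force is fixed at half the most. Time passes only in rows, so rows that repeat a pose let the fingers close. It gives the time, the measured TCP pose, the force and the opening at its end, in the units of the state.
- state(): the state, without advancing time (a new reading comes with each control period).
- cams.grab_frame(name): name is "side" or "top"; returns (picture, depth): 420x560x3 uint8, red, green, blue; 420x560 float32, m along the optical axis (not along the pixel's ray), 0 where there is no reading.
- cams.camera_info(name): a dict with "K" (3x3 intrinsics, pixels), "rvec" (rotation vector, rad) and "tvec" (3), from world to camera coordinates, as OpenCV has them. Camera axes: x right, y down, z forward; pixel columns grow to the right and rows downward; lengths in m; the calibration is good to about 2 mm. A picture is of the moment at which its call begins. camera_info takes no time and is no camera call.
- workorder.job_done(): hands the job in, once; it reports no verdict.
Trained networks look in the newest picture that a camera, given by its name, has taken for a name from the list of things; names that differ only in an ending like _2 or _b are one class to them, and where a whole thing is asked for, a point or a joint stands for the part that bears it (a point fixed in the world has none). Each returns a list of dicts, best first, with "score" (0 to 1); they miss things now and then, are a little off and sometimes report something else, mostly with a low value. They report only what shows in the picture. A call takes as long as a camera call. They do not tell look-alikes from the thing itself.
- nets.recognise(camera, target): "at" ([x, y, z] in m, in world coordinates, good to about 4 mm: the middle of the surface that is visible of it).
- nets.landmark_of(camera, target): "at" ([x, y, z] in m, in world coordinates, good to about 4 mm: a listed point, or the origin of a listed thing).
The state is a dict: "time": time; "joint_pos": joint angles; "joint_vel": joint speeds; "joint_efforts": joint torques, N m; "tool_pos": TCP position; "tool_rot": TCP orientation; "contact_force": force on the tool from outside, world axes, zero at the start; "ft_torque": the same for the moment, N m; "gripper_width": opening from 0.0 (shut) to 1.0 (fully open).
Only numpy, scipy, OpenCV 4.12 (cv2) and the standard library are available. Lean on these libraries where they do the work, as an engineer would, in place of code of your own. Each camera call takes 0.05 s, during which the arm holds its last target.

## Working session

There is one attempt and no reset: what is moved stays moved. The work goes in short steps, Python scripts to look and compute and a tool call to move; the robot and the scene stay as the last step left them, time stands still between calls to the robot, and variables do not carry over. Pictures are saved under pics/ and viewed, and the job is handed in when it is done.

Besides the shell and the picture viewer there is one more tool, called after ">>>" as name(argument=value, ...), one argument or row to a line, values as JSON. play_rows: Moves the arm, as the interface text tells. Its arguments: {"type":"object","properties":{"motion":{"type":"array","items":{"type":"array"}}},"required":["motion"]}

```bash
mkdir -p pics; ls
cat > h.py <<'E'
import numpy as np, cv2
from plant import state, cams, workorder, nets
def info(n):
    i=cams.camera_info(n); R=cv2.Rodrigues(np.array(i["rvec"],float))[0]
    return np.array(i["K"],float),R,np.array(i["tvec"],float).ravel()
def w2p(n,P):
    K,R,t=info(n); c=np.atleast_2d(P)@R.T+t; p=c@K.T; return p[:,:2]/p[:,2:]
def cloud(n,d):
    K,R,t=info(n); v,u=np.mgrid[:d.shape[0],:d.shape[1]]
    c=np.stack([(u-K[0,2])/K[0,0]*d,(v-K[1,2])/K[1,1]*d,d],-1)
    W=(c-t)@R; W[d<=0]=np.nan; return W
def save(n,f):
    p,d=cams.grab_frame(n); cv2.imwrite('pics/'+f,p[...,::-1]); return p,d
E
python3 - <<'E'
from h import *
for n in ('side','top'):
    p,d=save(n,n+'0.png'); np.savez(n+'0.npz',p=p,d=d)
    K,R,t=info(n); print(n,K[0,0],-R.T@t)
s=state(); print(s)
for t in ['tin_red','tin_blue','tin_yellow','sample','board','scale','green_tin','pad_red','pad_blue','pad_yellow']:
    print(t,[(np.round(x['at'],3).tolist(),round(x['score'],2)) for x in nets.landmark_of('top',t)])
E
```

```text
pics
side 395.6296985996432 [ 0.26751402 -0.54525533  0.8188983 ]
top 393.7367009242712 [ 0.5038006  -0.00910092  0.80842905]
{'time': 0.1, 'joint_pos': array([-1.25701315e+00,  5.32868249e-02,  1.61418520e+00, -2.21483484e-05,
        1.47600471e+00, -1.19000540e-01]), 'joint_vel': array([-0.00087968, -0.00194295, -0.00252866, -0.00212252, -0.00038678,
       -0.00174645]), 'joint_efforts': array([ 2.55164068e-04, -3.94906175e+01, -3.71363604e+01, -1.45647259e-04,
        3.89183508e-03, -9.43529756e-06]), 'tool_pos': array([ 0.26193954, -0.56682529,  0.23017142]), 'tool_rot': array([ 0.59517337,  0.3814019 ,  0.59621244, -0.38056797]), 'contact_force': array([-0.70369989,  0.97480309, -0.07625011]), 'ft_torque': array([-0.02008777,  0.04234759, -0.00912541]), 'gripper_width': 1.0029666381683786}
tin_red [([0.679, -0.034, 0.008], 0.64)]
tin_blue [([0.671, 0.096, 0.011], 0.84), ([0.806, 0.235, -0.0], 0.84), ([0.697, 0.256, -0.002], 0.69)]
tin_yellow [([0.618, 0.031, 0.005], 0.84)]
sample [([0.677, 0.036, 0.005], 0.74)]
board [([0.55, -0.321, -0.002], 0.62), ([0.496, 0.303, 0.001], 0.32)]
scale [([0.499, 0.303, -0.001], 0.91)]
green_tin [([0.421, -0.003, -0.001], 0.74)]
pad_red []
pad_blue [([0.675, 0.101, 0.004], 0.48)]
pad_yellow [([0.612, 0.028, 0.006], 0.56)]
```

View pics/top0.png

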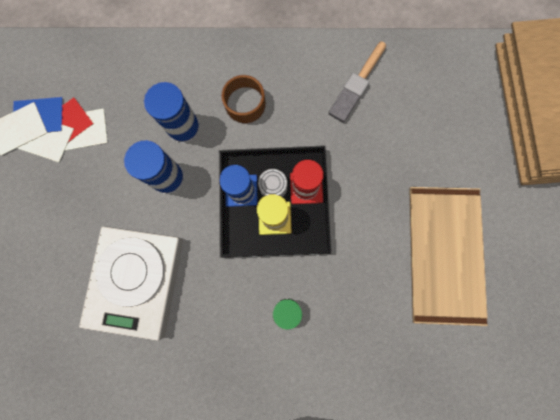

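View pics/side0.png

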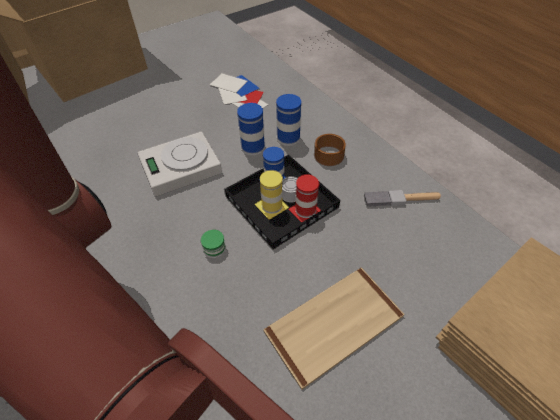

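The top view shows red at (307,180), yellow at (273,212), sample at (272,183), scale at (130,272) and board at (448,255). There are three blue tall tins: (170,110) and (155,165) stand on the table and look larger, and (238,185) is in the tray. The tray one should be tin_blue. I'll confirm that by size and measure everything.

Run:
```python
from h import *
from scipy.spatial.transform import Rotation as Ro
z=np.load('top0.npz'); p,d=z['p'],z['d']; W=cloud('top',d)
cv2.imwrite('pics/crop0.png',cv2.resize(p[70:290,100:350],None,fx=3,fy=2.7,interpolation=cv2.INTER_CUBIC)[:,:,::-1])
q=state()['tool_rot']; print(Ro.from_quat([q[1],q[2],q[3],q[0]]).as_matrix().round(3))
hsv=cv2.cvtColor(p,cv2.COLOR_RGB2HSV)
H,S,V=[hsv[...,i].astype(int) for i in range(3)]
def comp(m,name,zlo,zhi):
    m=m&(W[...,2]>zlo)&(W[...,2]<zhi)
    n,l,st,c=cv2.connectedComponentsWithStats(m.astype(np.uint8))
    for i in range(1,n):
        if st[i,4]>60:
            k=l==i; pts=np.column_stack(np.nonzero(k)[::-1]).astype(np.float32)
            (cu,cv),r=cv2.minEnclosingCircle(pts)
            w=W[k]; mn,mx=w.min(0),w.max(0)
            (c2,dim,a)=cv2.minAreaRect(w[:,:2].astype(np.float32))
            print(name,st[i,4],c[i].round(0),'mid',((mn+mx)/2).round(4),'mean',w.mean(0).round(4),'size',(mx-mn).round(3),'rect',np.round(c2,4),np.round(dim,3),round(a,1))
B=(H>105)&(H<130)&(S>120); Rd=((H<8)|(H>172))&(S>150); Y=(H>24)&(H<34)&(S>120); G=(H>50)&(H<80)&(S>100)
comp(B,'blue lid',.1,.3);comp(Rd,'red lid',.1,.3);comp(Y,'yel lid',.1,.3);comp(G,'green',.03,.06)
comp(B,'bpad',-.01,.02);comp(Rd,'rpad',-.01,.02);comp(Y,'ypad',-.01,.02)
wood=(H>8)&(H<25)&(S>60); comp(wood,'wood',.005,.02)
comp((S<60)&(V>100),'pan',.045,.06)
comp((S<60),'grey in tray',.04,.06)
comp((V<45)&(S<256),'rim',.025,.04)
# heights of table
t=W[330:400,20:80,2]; print('table z',np.nanmedian(t))
```

```text
[[ 0.     0.908  0.419]
 [-0.     0.419 -0.908]
 [-1.    -0.     0.   ]]
blue lid 1293 [165. 103.] mid [0.8063 0.2326 0.1205] mean [0.803  0.2304 0.134 ] size [0.07  0.07  0.041] rect [0.8064 0.2323] [0.07 0.07] 2.8
blue lid 1362 [146. 161.] mid [0.6938 0.2596 0.1207] mean [0.6917 0.2563 0.1344] size [0.07  0.07  0.041] rect [0.6947 0.2597] [0.07  0.069] 47.7
blue lid 715 [234. 180.] mid [0.6668 0.0993 0.1083] mean [0.6664 0.0995 0.1115] size [0.055 0.053 0.015] rect [0.6669 0.0993] [0.055 0.053] 0.5
red lid 718 [307. 175.] mid [ 0.6785 -0.0319  0.1096] mean [ 0.678  -0.0321  0.1115] size [0.054 0.053 0.011] rect [ 0.6786 -0.0319] [0.054 0.053] 0.6
yel lid 724 [272. 209.] mid [0.6128 0.0292 0.1079] mean [0.6128 0.0295 0.1116] size [0.053 0.054 0.015] rect [0.6128 0.029 ] [0.053 0.054] 1.7
green 631 [287. 314.] mid [ 0.4247 -0.0023  0.0423] mean [ 0.4249 -0.0018  0.042 ] size [0.051 0.051 0.008] rect [ 0.4247 -0.0023] [0.051 0.051] 1.0
bpad 774 [ 46. 111.] mid [0.8314 0.5611 0.0036] mean [0.8388 0.541  0.0034] size [0.079 0.114 0.008] rect [0.8284 0.5599] [0.08  0.108] 6.5
bpad 318 [2
[... 1782 characters left out ...]
 0.0347 0.0466] size [0.052 0.054 0.008] rect [0.679  0.0352] [0.052 0.054] 1.2
grey in tray 4092 [128. 272.] mid [0.4881 0.3132 0.047 ] mean [0.4943 0.3076 0.0486] size [0.173 0.163 0.014] rect [0.4835 0.3091] [0.15  0.183] 82.2
grey in tray 73 [104. 311.] mid [0.4166 0.3479 0.0417] mean [0.4187 0.3495 0.0409] size [0.036 0.033 0.003] rect [0.4175 0.346 ] [0.03  0.034] 17.8
grey in tray 170 [138. 327.] mid [0.3939 0.2843 0.0424] mean [0.3927 0.281  0.041 ] size [0.034 0.077 0.005] rect [0.3898 0.2833] [0.026 0.081] 17.0
rim 522 [302. 201.] mid [0.6459 0.029  0.0291] mean [ 0.645  -0.0262  0.029 ] size [0.224 0.224 0.008] rect [0.6443 0.0289] [0.217 0.212] 3.4
table z -0.00046317458616966067
```

View pics/crop0.png

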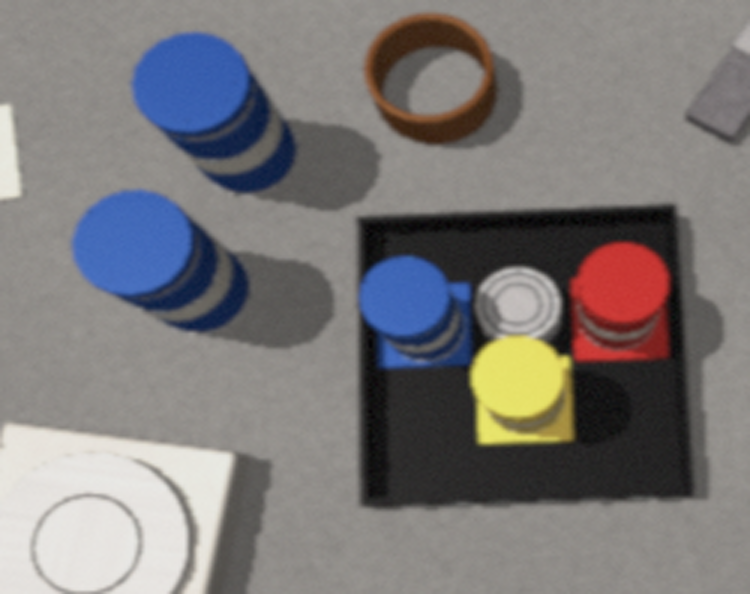

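Sizes settle it. The two outer blue tins have 70 mm lids and are 140 mm tall. The one in the tray at (238,185) has a lid of about 54 mm with its top at 0.112 m, so that is tin_blue. I'll start with red, with the jaws along world y.

>>> play_rows(
  motion=[
    [-1, [0.03, 0.04, 0.0], -0.14],
    [-1, [0.06, 0.08, 0.0], -0.28],
    [-1, [0.09, 0.12, 0.0], -0.433],
    [-1, [0.12, 0.16, 0.0], -0.433],
    [-1, [0.15, 0.2, 0.0], -0.433],
  ],
)

```text
time: 1.1
tool_pos: [0.4118, -0.3674, 0.2316]
tool_rot: [0.5, 0.5, 0.499, -0.5]
contact_force: [0.7, 0.3, -0.1]
gripper_width: 1.005
```

>>> play_rows(
  motion=[
    [-1, [0.03, 0.038, 0.0], 0],
    [-1, [0.06, 0.076, 0.0], 0],
    [-1, [0.09, 0.114, 0.0], 0],
    [-1, [0.12, 0.152, 0.0], 0],
    [-1, [0.15, 0.19, 0.0], 0],
  ],
)

```text
time: 1.6
tool_pos: [0.5619, -0.1772, 0.2316]
tool_rot: [0.5, 0.5, 0.5, -0.5]
contact_force: [0.8, -0.5, 0.1]
gripper_width: 0.999
```

>>> play_rows(
  motion=[
    [-1, [0.03, 0.036, 0.0], 0],
    [-1, [0.06, 0.073, 0.0], 0],
    [-1, [0.09, 0.11, 0.0], 0],
    [-1, [0.1165, 0.145, 0.0], 0],
    [-1, [0.1165, 0.145, 0.0], 0],
  ],
)

```text
time: 2.1
tool_pos: [0.6794, -0.0295, 0.2308]
tool_rot: [0.501, 0.499, 0.502, -0.498]
contact_force: [-0.4, -0.0, -0.2]
gripper_width: 0.998
```

>>> play_rows(
  motion=[
    [-1, [0, -0.002, -0.05], 0],
    [-1, [0, -0.002, -0.1], 0],
    [-1, [0, -0.002, -0.15], 0],
    [-1, [0, -0.002, -0.175], 0],
    [-1, [0, -0.002, -0.175], 0],
  ],
)

```text
time: 2.6
tool_pos: [0.6729, -0.0358, 0.0501]
tool_rot: [0.497, 0.498, 0.503, -0.502]
contact_force: [-0.4, -0.2, -0.5]
gripper_width: 1.001
```

>>> play_rows(
  motion=[
    [1, [0, 0, 0], 0],
    [1, [0, 0, 0], 0],
    [1, [0, 0, 0], 0],
    [1, [0, 0, 0], 0],
    [1, [0, 0, 0], 0],
  ],
)

```text
time: 3.1
tool_pos: [0.6798, -0.0361, 0.0603]
tool_rot: [0.502, 0.501, 0.498, -0.499]
contact_force: [-1.1, 1.2, 6.8]
gripper_width: 0.618
```

>>> play_rows(
  motion=[
    [1, [0, 0, 0], 0],
    [1, [0, 0, 0], 0],
    [1, [0, 0, 0], 0],
  ],
)

```text
time: 3.4
tool_pos: [0.6798, -0.0361, 0.0603]
tool_rot: [0.502, 0.501, 0.498, -0.499]
contact_force: [-0.2, 2.5, 6.5]
gripper_width: 0.616
```

>>> play_rows(
  motion=[
    [1, [0, 0, 0.02], 0],
    [1, [0, 0, 0.05], 0],
    [1, [0, 0, 0.09], 0],
    [1, [0, 0, 0.13], 0],
    [1, [0, 0, 0.14], 0],
  ],
)

```text
time: 3.9
tool_pos: [0.6802, -0.0366, 0.2034]
tool_rot: [0.503, 0.502, 0.497, -0.498]
contact_force: [1.5, 0.5, -2.4]
gripper_width: 0.626
```

>>> play_rows(
  motion=[
    [1, [0, 0, 0], 0],
    [1, [0, 0, 0], 0],
    [1, [0, 0, 0], 0],
  ],
)

```text
time: 4.2
tool_pos: [0.6756, -0.0357, 0.1923]
tool_rot: [0.498, 0.499, 0.502, -0.501]
contact_force: [0.4, -0.0, -3.9]
gripper_width: 0.621
```

Run:
```python
from h import *
p,d=save('side','s1.png'); print(state()['tool_pos'],state()['contact_force'])
```

```text
[ 0.67573891 -0.03577405  0.19250273] [ 0.57312425 -0.36749808 -2.81519409]
```

View pics/s1.png

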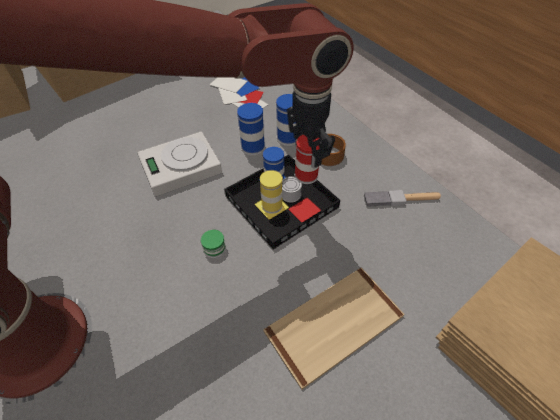

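Red is held, at (307,160) in the side view. I'll carry it to the far end of the board.

>>> play_rows(
  motion=[
    [1, [-0.005, -0.03, 0.0], 0],
    [1, [-0.012, -0.07, 0.0], 0],
    [1, [-0.02, -0.115, 0.0], 0],
    [1, [-0.028, -0.16, 0.0], 0],
    [1, [-0.036, -0.2, 0.0], 0],
  ],
)

```text
time: 4.75
tool_pos: [0.64, -0.2376, 0.1939]
tool_rot: [0.499, 0.5, 0.501, -0.501]
contact_force: [1.4, -0.3, -3.1]
gripper_width: 0.62
```

>>> play_rows(
  motion=[
    [1, [-0.006, -0.04, 0.0], 0],
    [1, [-0.01, -0.065, 0.0], 0],
    [1, [-0.012, -0.08, 0.0], 0],
    [1, [-0.012, -0.08, 0.0], 0],
    [1, [-0.012, -0.08, 0.0], 0],
  ],
)

```text
time: 5.25
tool_pos: [0.6293, -0.315, 0.1952]
tool_rot: [0.499, 0.5, 0.501, -0.5]
contact_force: [-0.3, 0.8, -2.9]
gripper_width: 0.618
```

>>> play_rows(
  motion=[
    [1, [0, 0, -0.04], 0],
    [1, [0, 0, -0.08], 0],
    [1, [0, 0, -0.11], 0],
    [1, [0, 0, -0.11], 0],
    [1, [0, 0, -0.11], 0],
  ],
)

```text
time: 5.75
tool_pos: [0.6297, -0.3145, 0.0862]
tool_rot: [0.5, 0.5, 0.501, -0.5]
contact_force: [0.2, -0.4, -2.4]
gripper_width: 0.621
```

>>> play_rows(
  motion=[
    [1, [0, 0, -0.012], 0],
    [1, [0, 0, -0.019], 0],
    [1, [0, 0, -0.019], 0],
    [1, [0, 0, -0.019], 0],
  ],
)

```text
time: 6.15
tool_pos: [0.6295, -0.3161, 0.0676]
tool_rot: [0.5, 0.5, 0.5, -0.5]
contact_force: [0.2, 0.1, -3.6]
gripper_width: 0.62
```

>>> play_rows(
  motion=[
    [1, [0, 0, -0.003], 0],
    [1, [0, 0, -0.003], 0],
    [1, [0, 0, -0.003], 0],
  ],
)

```text
time: 6.45
tool_pos: [0.6301, -0.3165, 0.0654]
tool_rot: [0.501, 0.5, 0.499, -0.5]
contact_force: [0.5, 0.1, 0.2]
gripper_width: 0.617
```

>>> play_rows(
  motion=[
    [-1, [0, 0, -0.001], 0],
    [-1, [0, 0, -0.001], 0],
    [-1, [0, 0, -0.001], 0],
    [-1, [0, 0, -0.001], 0],
    [-1, [0, 0, -0.001], 0],
  ],
)

```text
time: 6.95
tool_pos: [0.6294, -0.316, 0.0633]
tool_rot: [0.5, 0.5, 0.5, -0.5]
contact_force: [-0.4, -0.1, 0.6]
gripper_width: 1.005
```

>>> play_rows(
  motion=[
    [-1, [0, 0, 0.02], 0],
    [-1, [0, 0, 0.06], 0],
    [-1, [0, 0, 0.11], 0],
    [-1, [0, 0, 0.145], 0],
    [-1, [0, 0, 0.145], 0],
  ],
)

```text
time: 7.45
tool_pos: [0.6326, -0.3179, 0.2175]
tool_rot: [0.505, 0.501, 0.495, -0.499]
contact_force: [0.3, 0.2, 1.9]
gripper_width: 1.0
```

>>> play_rows(
  motion=[
    [-1, [0, 0.03, 0.0], 0],
    [-1, [-0.004, 0.075, 0.0], 0],
    [-1, [-0.007, 0.12, 0.0], 0],
    [-1, [-0.01, 0.165, 0.0], 0],
    [-1, [-0.012, 0.21, 0.0], 0],
  ],
)

```text
time: 7.95
tool_pos: [0.6166, -0.1043, 0.2074]
tool_rot: [-0.5, -0.5, -0.5, 0.5]
contact_force: [1.0, 0.8, 0.3]
gripper_width: 0.999
```

>>> play_rows(
  motion=[
    [-1, [-0.001, 0.045, 0.0], 0],
    [-1, [-0.002, 0.085, 0.0], 0],
    [-1, [-0.004, 0.115, 0.0], 0],
    [-1, [-0.0045, 0.135, 0.0], 0],
    [-1, [-0.0045, 0.135, 0.0], 0],
  ],
)

```text
time: 8.45
tool_pos: [0.6123, 0.0315, 0.2075]
tool_rot: [0.5, 0.499, 0.501, -0.499]
contact_force: [0.8, -0.2, 0.5]
gripper_width: 0.999
```

>>> play_rows(
  motion=[
    [-1, [0, 0, 0], 0],
    [-1, [0, 0, 0], 0],
  ],
)

```text
time: 8.65
tool_pos: [0.6128, 0.028, 0.2079]
tool_rot: [-0.5, -0.5, -0.5, 0.501]
contact_force: [0.2, 0.2, -0.7]
gripper_width: 0.998
```

Run:
```python
from h import *
p,d=save('side','s2.png'); print(state()['tool_pos'])
```

```text
[0.61290299 0.02788953 0.20805022]
```

View pics/s2.png

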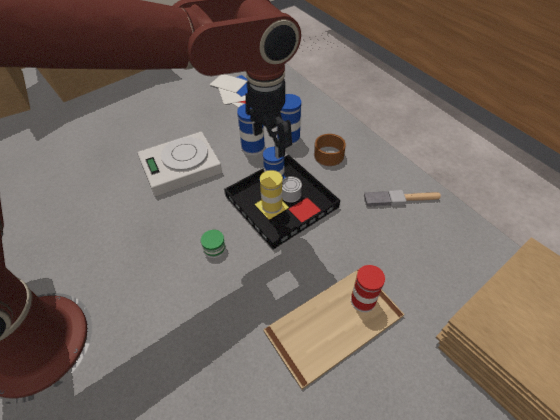

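Red stands upright on the board at (368,290). Yellow is next.

>>> play_rows(
  motion=[
    [-1, [0, 0.001, -0.04], 0],
    [-1, [0, 0.001, -0.08], 0],
    [-1, [0, 0.001, -0.12], 0],
    [-1, [0, 0.001, -0.145], 0],
    [-1, [0, 0.001, -0.151], 0],
  ],
)

```text
time: 9.2
tool_pos: [0.6099, 0.0291, 0.0528]
tool_rot: [-0.498, -0.499, -0.502, 0.502]
contact_force: [-0.6, 0.3, -0.6]
gripper_width: 0.999
```

>>> play_rows(
  motion=[
    [-1, [0, 0, 0], 0],
    [-1, [0, 0, 0], 0],
    [1, [0, 0, 0], 0],
    [1, [0, 0, 0], 0],
    [1, [0, 0, 0], 0],
  ],
)

```text
time: 9.7
tool_pos: [0.6142, 0.0295, 0.0595]
tool_rot: [0.501, 0.501, 0.499, -0.499]
contact_force: [-0.9, -1.7, 4.9]
gripper_width: 0.624
```

>>> play_rows(
  motion=[
    [1, [0, 0, 0], 0],
    [1, [0, 0, 0], 0],
    [1, [0, 0, 0], 0],
    [1, [0, 0, 0], 0],
  ],
)

```text
time: 10.1
tool_pos: [0.6142, 0.0295, 0.0595]
tool_rot: [0.501, 0.501, 0.499, -0.499]
contact_force: [-0.4, -1.9, 6.0]
gripper_width: 0.616
```

>>> play_rows(
  motion=[
    [1, [0, 0, 0.02], 0],
    [1, [0, 0, 0.05], 0],
    [1, [0, 0, 0.09], 0],
    [1, [0, 0, 0.125], 0],
    [1, [0, 0, 0.14], 0],
  ],
)

```text
time: 10.6
tool_pos: [0.6143, 0.0301, 0.2012]
tool_rot: [0.501, 0.501, 0.499, -0.499]
contact_force: [0.7, -0.3, -2.4]
gripper_width: 0.618
```

>>> play_rows(
  motion=[
    [1, [-0.005, -0.03, 0.0], 0],
    [1, [-0.013, -0.07, 0.0], 0],
    [1, [-0.021, -0.11, 0.0], 0],
    [1, [-0.029, -0.15, 0.0], 0],
    [1, [-0.037, -0.19, 0.0], 0],
  ],
)

```text
time: 11.1
tool_pos: [0.5745, -0.1609, 0.1952]
tool_rot: [0.499, 0.5, 0.501, -0.5]
contact_force: [0.3, 0.0, -3.1]
gripper_width: 0.614
```

>>> play_rows(
  motion=[
    [1, [-0.008, -0.04, 0.0], 0],
    [1, [-0.016, -0.08, 0.0], 0],
    [1, [-0.023, -0.12, 0.0], 0],
    [1, [-0.028, -0.145, 0.0], 0],
    [1, [-0.03, -0.1555, 0.0], 0],
  ],
)

```text
time: 11.6
tool_pos: [0.5443, -0.3173, 0.1951]
tool_rot: [-0.498, -0.5, -0.5, 0.501]
contact_force: [0.0, -0.2, -3.3]
gripper_width: 0.616
```

>>> play_rows(
  motion=[
    [1, [0, 0, -0.04], 0],
    [1, [0, 0, -0.08], 0],
    [1, [0, 0, -0.1], 0],
    [1, [0, 0, -0.11], 0],
    [1, [0, 0, -0.11], 0],
  ],
)

```text
time: 12.1
tool_pos: [0.5448, -0.3139, 0.0847]
tool_rot: [0.498, 0.5, 0.502, -0.5]
contact_force: [-0.2, -0.1, -2.8]
gripper_width: 0.616
```

>>> play_rows(
  motion=[
    [1, [0, 0, -0.01], 0],
    [1, [0, 0, -0.017], 0],
    [1, [0, 0, -0.017], 0],
    [1, [0, 0, -0.017], 0],
  ],
)

```text
time: 12.5
tool_pos: [0.5461, -0.3157, 0.0707]
tool_rot: [0.5, 0.5, 0.5, -0.5]
contact_force: [0.8, 0.2, -2.6]
gripper_width: 0.619
```

>>> play_rows(
  motion=[
    [1, [0, 0, -0.003], 0],
    [1, [0, 0, -0.003], 0],
    [1, [0, 0, -0.003], 0],
  ],
)

```text
time: 12.8
tool_pos: [0.5459, -0.3155, 0.0674]
tool_rot: [0.5, 0.5, 0.5, -0.5]
contact_force: [0.1, 0.4, -3.5]
gripper_width: 0.62
```

>>> play_rows(
  motion=[
    [1, [0, 0, -0.0025], 0],
    [1, [0, 0, -0.0025], 0],
    [1, [0, 0, -0.0025], 0],
  ],
)

```text
time: 13.1
tool_pos: [0.5458, -0.3155, 0.0647]
tool_rot: [0.5, 0.5, 0.5, -0.5]
contact_force: [-0.1, -0.5, -2.7]
gripper_width: 0.616
```

>>> play_rows(
  motion=[
    [1, [0, 0, -0.0015], 0],
    [1, [0, 0, -0.0015], 0],
    [1, [0, 0, -0.0015], 0],
  ],
)

```text
time: 13.4
tool_pos: [0.5462, -0.3156, 0.0645]
tool_rot: [0.5, 0.5, 0.5, -0.5]
contact_force: [-2.5, 1.6, 4.8]
gripper_width: 0.62
```

Contact made. Release and go on to blue at (0.667, 0.099).

>>> play_rows(
  motion=[
    [-1, [0, 0, 0], 0],
    [-1, [0, 0, 0], 0],
    [-1, [0, 0, 0], 0],
    [-1, [0, 0, 0], 0],
    [-1, [0, 0, 0], 0],
  ],
)

```text
time: 13.9
tool_pos: [0.5459, -0.3155, 0.0632]
tool_rot: [-0.5, -0.5, -0.5, 0.5]
contact_force: [-0.0, -0.7, 1.1]
gripper_width: 0.999
```

>>> play_rows(
  motion=[
    [-1, [0, 0, 0.02], 0],
    [-1, [0, 0, 0.06], 0],
    [-1, [0, 0, 0.1], 0],
    [-1, [0, 0, 0.13], 0],
    [-1, [0, 0, 0.145], 0],
  ],
)

```text
time: 14.4
tool_pos: [0.5472, -0.3165, 0.2125]
tool_rot: [0.502, 0.5, 0.498, -0.5]
contact_force: [-0.0, -0.8, 0.2]
gripper_width: 0.999
```

>>> play_rows(
  motion=[
    [-1, [0.006, 0.03, 0.0], 0],
    [-1, [0.018, 0.07, 0.0], 0],
    [-1, [0.03, 0.115, 0.0], 0],
    [-1, [0.042, 0.16, 0.0], 0],
    [-1, [0.055, 0.205, 0.0], 0],
  ],
)

```text
time: 14.9
tool_pos: [0.6005, -0.1087, 0.2069]
tool_rot: [-0.499, -0.5, -0.5, 0.5]
contact_force: [0.2, -0.2, 0.4]
gripper_width: 0.997
```

>>> play_rows(
  motion=[
    [-1, [0.013, 0.045, 0.0], 0],
    [-1, [0.027, 0.09, 0.0], 0],
    [-1, [0.04, 0.135, 0.0], 0],
    [-1, [0.055, 0.175, 0.0], 0],
    [-1, [0.066, 0.21, 0.0], 0],
  ],
)

```text
time: 15.4
tool_pos: [0.6667, 0.1018, 0.2067]
tool_rot: [0.5, 0.499, 0.501, -0.5]
contact_force: [-0.1, -0.7, 1.1]
gripper_width: 1.004
```

>>> play_rows(
  motion=[
    [-1, [0, 0, 0], 0],
    [-1, [0, 0, 0], 0],
    [-1, [0, 0, 0], 0],
  ],
)

```text
time: 15.7
tool_pos: [0.6664, 0.0986, 0.2073]
tool_rot: [-0.499, -0.5, -0.5, 0.501]
contact_force: [-0.2, -0.6, -0.1]
gripper_width: 0.998
```

>>> play_rows(
  motion=[
    [-1, [0, 0, -0.04], 0],
    [-1, [0, 0, -0.08], 0],
    [-1, [0, 0, -0.12], 0],
    [-1, [0, 0, -0.145], 0],
    [-1, [0, 0, -0.15], 0],
  ],
)

```text
time: 16.2
tool_pos: [0.6634, 0.0977, 0.0533]
tool_rot: [-0.497, -0.498, -0.501, 0.503]
contact_force: [-0.1, -0.2, -0.1]
gripper_width: 0.998
```

>>> play_rows(
  motion=[
    [-1, [0, 0, 0], 0],
    [-1, [0, 0, 0], 0],
    [-1, [0, 0, 0], 0],
    [-1, [0, 0, 0], 0],
  ],
)

```text
time: 16.6
tool_pos: [0.6682, 0.0995, 0.0606]
tool_rot: [0.501, 0.501, 0.499, -0.499]
contact_force: [0.0, 0.3, -0.2]
gripper_width: 1.005
```

>>> play_rows(
  motion=[
    [1, [0, 0, 0], 0],
    [1, [0, 0, 0], 0],
    [1, [0, 0, 0], 0],
    [1, [0, 0, 0], 0],
    [1, [0, 0, 0], 0],
  ],
)

```text
time: 17.1
tool_pos: [0.6674, 0.0995, 0.059]
tool_rot: [0.5, 0.5, 0.5, -0.5]
contact_force: [-0.3, -0.4, 2.8]
gripper_width: 0.619
```

>>> play_rows(
  motion=[
    [1, [0, 0, 0.02], 0],
    [1, [0, 0, 0.05], 0],
    [1, [0, 0, 0.09], 0],
    [1, [0, 0, 0.125], 0],
    [1, [0, 0, 0.14], 0],
  ],
)

```text
time: 17.6
tool_pos: [0.6682, 0.0997, 0.2019]
tool_rot: [0.501, 0.501, 0.499, -0.499]
contact_force: [0.8, 0.1, -1.8]
gripper_width: 0.622
```

>>> play_rows(
  motion=[
    [1, [-0.012, -0.025, 0.0], 0],
    [1, [-0.029, -0.06, 0.0], 0],
    [1, [-0.048, -0.1, 0.0], 0],
    [1, [-0.068, -0.14, 0.0], 0],
    [1, [-0.087, -0.18, 0.0], 0],
  ],
)

```text
time: 18.1
tool_pos: [0.5779, -0.0814, 0.1959]
tool_rot: [0.499, 0.499, 0.501, -0.501]
contact_force: [0.9, -0.6, -1.9]
gripper_width: 0.617
```

>>> play_rows(
  motion=[
    [1, [-0.019, -0.04, 0.0], 0],
    [1, [-0.038, -0.08, 0.0], 0],
    [1, [-0.057, -0.12, 0.0], 0],
    [1, [-0.076, -0.16, 0.0], 0],
    [1, [-0.092, -0.19, 0.0], 0],
  ],
)

```text
time: 18.6
tool_pos: [0.4859, -0.2719, 0.1961]
tool_rot: [0.499, 0.5, 0.501, -0.501]
contact_force: [0.3, -0.5, -1.7]
gripper_width: 0.62
```

>>> play_rows(
  motion=[
    [1, [-0.013, -0.03, 0.0], 0],
    [1, [-0.021, -0.043, 0.0], 0],
    [1, [-0.021, -0.044, -0.02], 0],
    [1, [-0.021, -0.044, -0.05], 0],
    [1, [-0.021, -0.044, -0.08], 0],
  ],
)

```text
time: 19.1
tool_pos: [0.4667, -0.3139, 0.1166]
tool_rot: [0.5, 0.5, 0.5, -0.5]
contact_force: [-0.0, -0.1, -2.2]
gripper_width: 0.622
```

>>> play_rows(
  motion=[
    [1, [0, 0, -0.02], 0],
    [1, [0, 0, -0.035], 0],
    [1, [0, 0, -0.042], 0],
    [1, [0, 0, -0.044], 0],
    [1, [0, 0, -0.044], 0],
  ],
)

```text
time: 19.6
tool_pos: [0.4674, -0.3147, 0.0749]
tool_rot: [0.5, 0.5, 0.5, -0.5]
contact_force: [1.1, 0.4, -1.2]
gripper_width: 0.625
```

>>> play_rows(
  motion=[
    [1, [0, 0, -0.007], 0],
    [1, [0, 0, -0.008], 0],
    [1, [0, 0, -0.008], 0],
    [1, [0, 0, -0.008], 0],
  ],
)

```text
time: 20.0
tool_pos: [0.467, -0.3146, 0.0666]
tool_rot: [0.5, 0.5, 0.5, -0.5]
contact_force: [-0.3, -0.1, -2.1]
gripper_width: 0.622
```

>>> play_rows(
  motion=[
    [1, [0, 0, -0.0025], 0],
    [1, [0, 0, -0.0025], 0],
    [1, [0, 0, -0.0025], 0],
  ],
)

```text
time: 20.3
tool_pos: [0.4671, -0.3147, 0.064]
tool_rot: [0.5, 0.5, 0.5, -0.5]
contact_force: [0.2, -1.0, -1.6]
gripper_width: 0.615
```

>>> play_rows(
  motion=[
    [1, [0, 0, -0.0015], 0],
    [1, [0, 0, -0.0015], 0],
    [1, [0, 0, -0.0015], 0],
  ],
)

```text
time: 20.6
tool_pos: [0.4674, -0.3148, 0.064]
tool_rot: [0.5, 0.5, 0.5, -0.5]
contact_force: [-2.6, 1.2, 7.2]
gripper_width: 0.619
```

>>> play_rows(
  motion=[
    [-1, [0, 0, 0], 0],
    [-1, [0, 0, 0], 0],
    [-1, [0, 0, 0], 0],
    [-1, [0, 0, 0], 0],
    [-1, [0, 0, 0], 0],
  ],
)

```text
time: 21.1
tool_pos: [0.4668, -0.3144, 0.0621]
tool_rot: [0.5, 0.5, 0.5, -0.5]
contact_force: [0.3, 0.6, 0.6]
gripper_width: 0.999
```

>>> play_rows(
  motion=[
    [-1, [0, 0, 0.02], 0],
    [-1, [0, 0, 0.06], 0],
    [-1, [0, 0, 0.1], 0],
    [-1, [0, 0, 0.13], 0],
    [-1, [0, 0, 0.145], 0],
  ],
)

```text
time: 21.6
tool_pos: [0.4681, -0.3155, 0.2112]
tool_rot: [0.502, 0.5, 0.498, -0.5]
contact_force: [-0.8, -1.3, 0.2]
gripper_width: 1.001
```

```bash
cat > m.py <<'E'
from h import *
def pads(p,W):
    hsv=cv2.cvtColor(p,cv2.COLOR_RGB2HSV); H,S,V=[hsv[...,i].astype(int) for i in range(3)]
    M=dict(blue=(H>105)&(H<130)&(S>120),red=((H<8)|(H>172))&(S>150),yellow=(H>24)&(H<34)&(S>120))
    for n,m in M.items():
        m=m&(W[...,2]<.03)&(W[...,0]>.5)&(W[...,0]<.76)&(abs(W[...,1]-.03)<.12)
        nn,l,st,c=cv2.connectedComponentsWithStats(m.astype(np.uint8)); 
        if nn<2: continue
        k=l==1+np.argmax(st[1:,4])
        r=cv2.minAreaRect(np.column_stack(np.nonzero(k)[::-1]).astype(np.float32))
        # project pixel corners to z=.007
        K,R,t=info('top'); C=-R.T@t
        b=cv2.boxPoints(r); rays=(np.column_stack([b,np.ones(4)])@np.linalg.inv(K).T)@R
        X=C+rays*((.007-C[2])/rays[:,2])[:,None]
        e=X[1]-X[0]; print('pad',n,k.sum(),X.mean(0).round(4),[round(float(np.linalg.norm(X[i]-X[i-1])),3) for i in (1,2)],np.degrees(np.arctan2(e[1],e[0])).round(1))
        w=W[k]; print('   cloud mean',w.mean(0).round(4))
def tops(p,W,lo,hi,x0,x1,y0,y1):
    m=(W[...,2]>lo)&(W[...,2]<hi)&(W[...,0]>x0)&(W[...,0]<x1)&(W[...,1]>y0)&(W[...,1]<y1)
    n,l,st,c=cv2.connectedComponentsWithStats(m.astype(np.uint8))
    for i in range(1,n):
        if st[i,4]>100:
            k=l==i; w=W[k]; r=cv2.minAreaRect(w[:,:2].astype(np.float32))
            (cx,cy),rad=cv2.minEnclosingCircle(w[:,:2].astype(np.float32))
            print('top',c[i].round(0),np.median(p[k],0),'rect',np.round(r[0],4),np.round(r[1],3),'mean',w.mean(0).round(4))
E
python3 - <<'E'
from m import *
p,d=save('top','t3.png'); np.savez('t3.npz',p=p,d=d); W=cloud('top',d)
pads(p,W); tops(p,W,.04,.055,.5,.76,-.1,.15); tops(p,W,.108,.125,.4,.7,-.4,-.2)
K,R,t=info('top')
E
```

```text
pad blue 1021 [0.6688 0.1017 0.007 ] [0.07, 0.068] -89.0
   cloud mean [0.6688 0.1014 0.0059]
pad red 1036 [ 0.677  -0.0349  0.007 ] [0.069, 0.068] -86.7
   cloud mean [ 0.6768 -0.035   0.006 ]
pad yellow 1065 [0.6118 0.0295 0.007 ] [0.068, 0.068] -85.9
   cloud mean [0.612  0.0292 0.006 ]
top [272. 182.] [178.5 175.  173. ] rect [0.6774 0.0347] [0.055 0.054] mean [0.6771 0.0347 0.0466]
top [466. 204.] [198.  52.  49.] rect [ 0.629  -0.3128] [0.054 0.056] mean [ 0.6286 -0.3117  0.1166]
top [470. 252.] [231. 219.  98.] rect [ 0.5463 -0.3147] [0.054 0.055] mean [ 0.5459 -0.3138  0.1166]
top [468. 294.] [ 48.  86. 167.] rect [ 0.4722 -0.309 ] [0.042 0.054] mean [ 0.4737 -0.3063  0.1166]
```

View pics/t3.png

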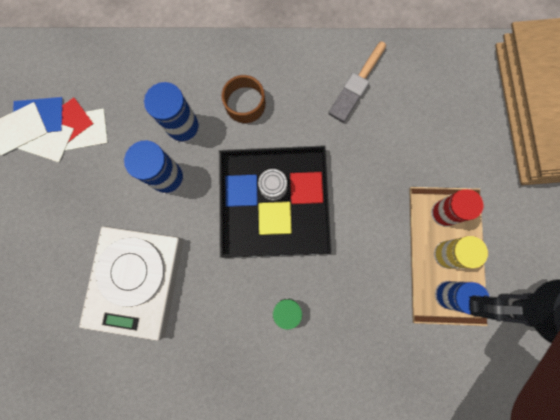

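All three tall tins stand upright on the board: red (460,207), yellow (465,252) and blue (462,297). The sample is alone in the tray at (272,182). The pads are now clear to measure: blue (0.669, 0.102), red (0.677, -0.035), yellow (0.612, 0.029). Now the sample.

>>> play_rows(
  motion=[
    [-1, [0.015, 0.025, 0.0], 0],
    [-1, [0.036, 0.06, 0.0], 0],
    [-1, [0.06, 0.1, 0.0], 0],
    [-1, [0.084, 0.14, 0.0], 0],
    [-1, [0.108, 0.18, 0.0], 0],
  ],
)

```text
time: 22.15
tool_pos: [0.5746, -0.1326, 0.2049]
tool_rot: [0.499, 0.5, 0.501, -0.501]
contact_force: [-0.2, -0.5, -0.9]
gripper_width: 1.001
```

>>> play_rows(
  motion=[
    [-1, [0.024, 0.04, 0.0], 0],
    [-1, [0.048, 0.08, 0.0], 0],
    [-1, [0.072, 0.12, 0.0], 0],
    [-1, [0.09, 0.15, 0.0], 0],
    [-1, [0.102, 0.169, 0.0], 0],
  ],
)

```text
time: 22.65
tool_pos: [0.6768, 0.0372, 0.2043]
tool_rot: [0.499, 0.499, 0.502, -0.5]
contact_force: [0.3, -0.2, -0.1]
gripper_width: 1.0
```

>>> play_rows(
  motion=[
    [-1, [0, 0, -0.03], 0],
    [-1, [0, 0, -0.07], 0],
    [-1, [0, 0, -0.1], 0],
    [-1, [0, 0, -0.12], 0],
    [-1, [0, 0, -0.13], 0],
  ],
)

```text
time: 23.15
tool_pos: [0.6737, 0.0347, 0.0717]
tool_rot: [0.498, 0.498, 0.502, -0.502]
contact_force: [0.2, -0.4, -0.2]
gripper_width: 0.999
```

>>> play_rows(
  motion=[
    [-1, [0, 0, 0], 0],
    [-1, [0, 0, 0], 0],
    [-1, [0, 0, 0], 0],
  ],
)

```text
time: 23.45
tool_pos: [0.6781, 0.0344, 0.0792]
tool_rot: [0.501, 0.501, 0.499, -0.499]
contact_force: [0.3, 0.4, 0.2]
gripper_width: 0.998
```

>>> play_rows(
  motion=[
    [-1, [0, 0, -0.02], 0],
    [-1, [0, 0, -0.04], 0],
    [-1, [0, 0, -0.055], 0],
    [-1, [0, 0, -0.062], 0],
    [-1, [0, 0, -0.066], 0],
  ],
)

```text
time: 23.95
tool_pos: [0.6769, 0.0345, 0.0111]
tool_rot: [-0.5, -0.5, -0.5, 0.5]
contact_force: [-0.2, -0.2, -0.1]
gripper_width: 1.001
```

>>> play_rows(
  motion=[
    [-1, [0, 0, 0], 0],
    [-1, [0, 0, 0], 0],
    [-1, [0, 0, 0], 0],
    [-1, [0, 0, 0], 0],
  ],
)

```text
time: 24.35
tool_pos: [0.6775, 0.0345, 0.0122]
tool_rot: [0.5, 0.5, 0.5, -0.5]
contact_force: [-0.4, 0.2, -0.9]
gripper_width: 1.0
```

>>> play_rows(
  motion=[
    [1, [0, 0, 0], 0],
    [1, [0, 0, 0], 0],
    [1, [0, 0, 0], 0],
    [1, [0, 0, 0], 0],
    [1, [0, 0, 0], 0],
  ],
)

```text
time: 24.85
tool_pos: [0.6774, 0.0344, 0.0119]
tool_rot: [0.5, 0.5, 0.5, -0.5]
contact_force: [-0.4, -0.5, 3.2]
gripper_width: 0.616
```

>>> play_rows(
  motion=[
    [1, [0, 0, 0.02], 0],
    [1, [0, 0, 0.06], 0],
    [1, [0, 0, 0.1], 0],
    [1, [0, 0, 0.13], 0],
    [1, [0, 0, 0.14], 0],
  ],
)

```text
time: 25.35
tool_pos: [0.6787, 0.0345, 0.1554]
tool_rot: [0.502, 0.501, 0.498, -0.499]
contact_force: [0.8, -0.7, -0.5]
gripper_width: 0.616
```

Run:
```python
from m import *
z=np.load('t3.npz'); p=z['p']; d=z['d']
def ray(n,uv,zz):
    K,R,t=info(n); C=-R.T@t; r=(np.column_stack([uv,np.ones(len(uv))])@np.linalg.inv(K).T)@R
    return C+r*((zz-C[2])/r[:,2])[:,None]
for n,p in (('top',p),('side',np.load('side0.npz')['p'])):
    c=w2p(n,[[.4955,.3055,.05]])[0]; g=cv2.cvtColor(p,cv2.COLOR_RGB2GRAY).astype(int)
    v,u=np.mgrid[:420,:560]; uv=np.column_stack([u.ravel(),v.ravel()])
    X=ray(n,uv,.05); r=np.hypot(X[:,0]-.4955,X[:,1]-.3055)
    m=(r<.046)&(r>.022)
    bh=cv2.morphologyEx(cv2.cvtColor(p,cv2.COLOR_RGB2GRAY),cv2.MORPH_BLACKHAT,np.ones((9,9))).ravel()
    m&=bh>25
    (e)=cv2.fitEllipse(X[m][:,:2].astype(np.float32)*1000); print(n,c,m.sum(),np.round(e[0],1),np.round(e[1],1))
```

```text
top [128.40074584 271.43067427] 239 [495.9 305.5] [69.8 70.4]
side [182.91654867 152.97544067] 69 [499.4 308.5] [69.6 70.8]
```

>>> play_rows(
  motion=[
    [1, [-0.014, 0.02, 0.0], 0],
    [1, [-0.036, 0.054, 0.0], 0],
    [1, [-0.06, 0.09, 0.0], 0],
    [1, [-0.084, 0.127, 0.0], 0],
    [1, [-0.11, 0.166, 0.0], 0],
  ],
)

```text
time: 25.85
tool_pos: [0.5647, 0.2012, 0.1488]
tool_rot: [-0.499, -0.499, -0.5, 0.501]
contact_force: [0.3, 0.9, -1.3]
gripper_width: 0.617
```

>>> play_rows(
  motion=[
    [1, [-0.024, 0.036, 0.0], 0],
    [1, [-0.046, 0.07, 0.0], 0],
    [1, [-0.062, 0.095, 0.0], 0],
    [1, [-0.0695, 0.106, 0.0], 0],
    [1, [-0.0695, 0.106, 0.0], 0],
  ],
)

```text
time: 26.35
tool_pos: [0.4958, 0.3071, 0.1495]
tool_rot: [0.5, 0.498, 0.501, -0.5]
contact_force: [0.3, -0.2, -1.3]
gripper_width: 0.618
```

>>> play_rows(
  motion=[
    [1, [0, 0, -0.02], 0],
    [1, [0, 0, -0.05], 0],
    [1, [0, 0, -0.075], 0],
    [1, [0, 0, -0.083], 0],
    [1, [0, 0, -0.083], 0],
  ],
)

```text
time: 26.85
tool_pos: [0.4968, 0.3049, 0.0663]
tool_rot: [-0.499, -0.499, -0.5, 0.502]
contact_force: [0.3, -0.7, -0.9]
gripper_width: 0.619
```

>>> play_rows(
  motion=[
    [1, [0, 0, 0], 0],
    [1, [0, 0, 0], 0],
    [1, [0, 0, 0], 0],
  ],
)

```text
time: 27.15
tool_pos: [0.4985, 0.3069, 0.07]
tool_rot: [0.5, 0.501, 0.5, -0.499]
contact_force: [0.1, 0.1, -0.5]
gripper_width: 0.619
```

Run:
```python
from m import *
p,d=save('top','t4.png'); q,_=save('side','s4.png')
cv2.imwrite('pics/c4.png',np.hstack([cv2.resize(p[200:350,60:210],(390,390)),cv2.resize(q[60:210,110:260],(390,390))])[...,::-1])
s=state(); print(s['tool_pos'],s['contact_force'])
```

```text
[0.49802829 0.30681018 0.06945322] [ 0.68284727  1.03320747 -0.54700248]
```

View pics/c4.png

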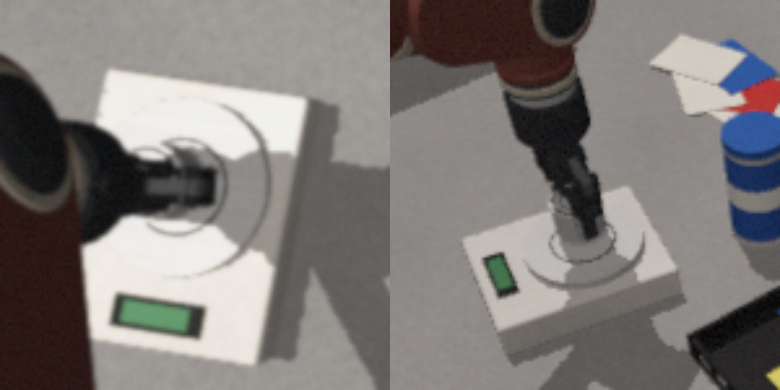

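The sample is above the ring in both views. Lowering it.

>>> play_rows(
  motion=[
    [1, [0, 0, -0.006], 0],
    [1, [0, 0, -0.009], 0],
    [1, [0, 0, -0.009], 0],
    [1, [0, 0, -0.009], 0],
  ],
)

```text
time: 27.65
tool_pos: [0.4971, 0.3064, 0.0589]
tool_rot: [-0.5, -0.5, -0.5, 0.5]
contact_force: [-0.4, -0.2, 0.1]
gripper_width: 0.622
```

>>> play_rows(
  motion=[
    [1, [0, 0, -0.002], 0],
    [1, [0, 0, -0.002], 0],
    [1, [0, 0, -0.002], 0],
  ],
)

```text
time: 27.95
tool_pos: [0.4974, 0.3065, 0.0573]
tool_rot: [-0.5, -0.5, -0.5, 0.5]
contact_force: [-0.5, -0.5, -1.5]
gripper_width: 0.618
```

>>> play_rows(
  motion=[
    [1, [0, 0, -0.001], 0],
    [1, [0, 0, -0.001], 0],
    [1, [0, 0, -0.001], 0],
  ],
)

```text
time: 28.25
tool_pos: [0.4976, 0.3066, 0.0569]
tool_rot: [0.5, 0.5, 0.5, -0.5]
contact_force: [-1.4, -0.1, 2.4]
gripper_width: 0.618
```

Contact. Release, rise, then back over the tray towards the board, with a picture on the way.

>>> play_rows(
  motion=[
    [-1, [0, 0, 0], 0],
    [-1, [0, 0, 0], 0],
    [-1, [0, 0, 0], 0],
    [-1, [0, 0, 0], 0],
    [-1, [0, 0, 0], 0],
  ],
)

```text
time: 28.75
tool_pos: [0.4974, 0.3065, 0.0562]
tool_rot: [-0.5, -0.5, -0.5, 0.5]
contact_force: [-0.6, -0.1, 0.3]
gripper_width: 0.997
```

>>> play_rows(
  motion=[
    [-1, [0, 0, 0.02], 0],
    [-1, [0, 0, 0.06], 0],
    [-1, [0, 0, 0.1], 0],
    [-1, [0, 0, 0.135], 0],
    [-1, [0, 0, 0.15], 0],
  ],
)

```text
time: 29.25
tool_pos: [0.4992, 0.3073, 0.211]
tool_rot: [0.501, 0.502, 0.499, -0.498]
contact_force: [0.8, 0.1, 0.6]
gripper_width: 0.999
```

>>> play_rows(
  motion=[
    [-1, [0, -0.025, 0.0], 0],
    [-1, [0, -0.065, 0.0], 0],
    [-1, [0, -0.11, 0.0], 0],
    [-1, [0, -0.155, 0.0], 0],
    [-1, [0, -0.2, 0.0], 0],
  ],
)

```text
time: 29.75
tool_pos: [0.4965, 0.1049, 0.2049]
tool_rot: [0.5, 0.499, 0.5, -0.5]
contact_force: [0.1, 0.3, 0.2]
gripper_width: 0.999
```

>>> play_rows(
  motion=[
    [-1, [0, -0.045, 0.0], 0],
    [-1, [0, -0.09, 0.0], 0],
    [-1, [0, -0.135, 0.0], 0],
    [-1, [0, -0.18, 0.0], 0],
    [-1, [0, -0.225, 0.0], 0],
  ],
)

```text
time: 30.25
tool_pos: [0.4965, -0.1201, 0.205]
tool_rot: [0.499, 0.5, 0.5, -0.5]
contact_force: [0.4, -0.2, -0.5]
gripper_width: 0.998
```

Run:
```python
from m import *
p,d=save('top','t5.png'); q,_=save('side','s5.png'); np.savez('t5.npz',p=p,d=d,q=q)
W=cloud('top',d); tops(p,W,.08,.1,.4,.6,.2,.4); tops(p,W,.108,.125,.4,.7,-.4,-.2); pads(p,W)
cv2.imwrite('pics/c5.png',np.hstack([cv2.resize(p[200:350,60:210],(390,390)),cv2.resize(q[60:210,110:260],(390,390))])[...,::-1])
s=state(); print(s['tool_pos'],s['contact_force'])
```

```text
top [119. 270.] [231. 228. 226.] rect [0.4984 0.3079] [0.055 0.054] mean [0.4982 0.3066 0.0913]
top [466. 204.] [220.  60.  57.] rect [ 0.6289 -0.3125] [0.055 0.054] mean [ 0.6287 -0.3116  0.1165]
top [473. 244.] [245. 234. 111.] rect [ 0.5607 -0.3211] [0.053 0.023] mean [ 0.5594 -0.3196  0.1168]
pad blue 1016 [0.6688 0.1006 0.007 ] [0.067, 0.068] -89.0
   cloud mean [0.6687 0.1013 0.0059]
pad red 1022 [ 0.6767 -0.0357  0.007 ] [0.069, 0.066] -89.0
   cloud mean [ 0.6768 -0.0351  0.006 ]
pad yellow 1057 [0.6121 0.0292 0.007 ] [0.069, 0.067] -86.3
   cloud mean [0.612  0.0293 0.006 ]
[ 0.49656424 -0.12269521  0.20503728] [ 0.89256193  0.92315889 -0.54889918]
```

View pics/c5.png

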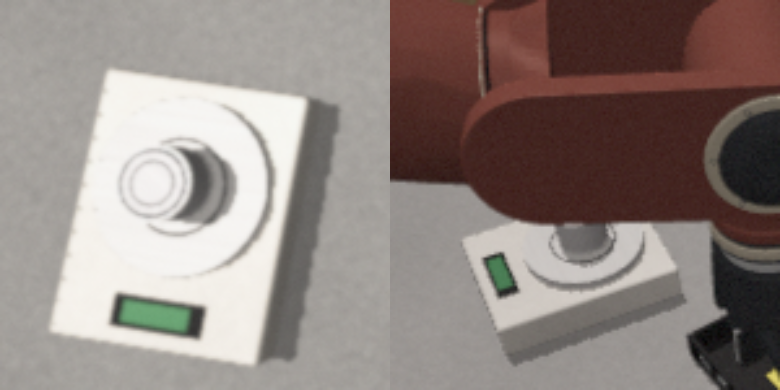

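View pics/s5.png

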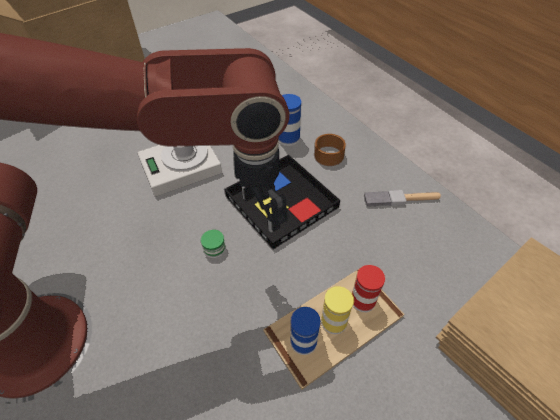

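The sample stands inside the ring, 2 to 3 mm off the middle in the top view, and the tins on the board are untouched. Now blue goes back.

>>> play_rows(
  motion=[
    [-1, [-0.006, -0.04, 0.0], 0],
    [-1, [-0.013, -0.085, 0.0], 0],
    [-1, [-0.02, -0.13, 0.0], 0],
    [-1, [-0.027, -0.175, 0.0], 0],
    [-1, [-0.03, -0.196, 0.0], 0],
  ],
)

```text
time: 30.85
tool_pos: [0.4665, -0.3164, 0.205]
tool_rot: [-0.499, -0.5, -0.5, 0.501]
contact_force: [0.2, -0.3, 0.2]
gripper_width: 1.002
```

>>> play_rows(
  motion=[
    [-1, [0, 0, 0], 0],
    [-1, [0, 0, 0], 0],
    [-1, [0, 0, -0.03], 0],
    [-1, [0, 0, -0.07], 0],
    [-1, [0, 0, -0.1], 0],
  ],
)

```text
time: 31.35
tool_pos: [0.4673, -0.3119, 0.104]
tool_rot: [0.5, 0.5, 0.501, -0.499]
contact_force: [-0.6, 0.2, -0.8]
gripper_width: 1.002
```

>>> play_rows(
  motion=[
    [-1, [0, 0, -0.02], 0],
    [-1, [0, 0, -0.035], 0],
    [-1, [0, 0, -0.043], 0],
    [-1, [0, 0, -0.043], 0],
    [-1, [0, 0, -0.043], 0],
  ],
)

```text
time: 31.85
tool_pos: [0.4682, -0.3147, 0.0644]
tool_rot: [0.501, 0.5, 0.499, -0.5]
contact_force: [0.1, -0.1, 0.1]
gripper_width: 0.997
```

>>> play_rows(
  motion=[
    [-1, [0, 0, 0], 0],
    [-1, [0, 0, 0], 0],
    [1, [0, 0, 0], 0],
    [1, [0, 0, 0], 0],
    [1, [0, 0, 0], 0],
  ],
)

```text
time: 32.35
tool_pos: [0.4676, -0.3149, 0.0639]
tool_rot: [0.5, 0.5, 0.5, -0.5]
contact_force: [-0.9, -0.5, 2.0]
gripper_width: 0.618
```

>>> play_rows(
  motion=[
    [1, [0, 0, 0], 0],
    [1, [0, 0, 0], 0],
    [1, [0, 0, 0], 0],
  ],
)

```text
time: 32.65
tool_pos: [0.4677, -0.3149, 0.0639]
tool_rot: [0.5, 0.5, 0.5, -0.5]
contact_force: [-0.3, 0.6, 4.6]
gripper_width: 0.619
```

>>> play_rows(
  motion=[
    [1, [0, 0, 0.02], 0],
    [1, [0, 0, 0.05], 0],
    [1, [0, 0, 0.09], 0],
    [1, [0, 0, 0.125], 0],
    [1, [0, 0, 0.14], 0],
  ],
)

```text
time: 33.15
tool_pos: [0.4684, -0.3151, 0.2064]
tool_rot: [0.502, 0.5, 0.498, -0.5]
contact_force: [-0.1, -0.1, -0.8]
gripper_width: 0.618
```

>>> play_rows(
  motion=[
    [1, [0.012, 0.025, 0.0], 0],
    [1, [0.029, 0.06, 0.0], 0],
    [1, [0.048, 0.1, 0.0], 0],
    [1, [0.068, 0.14, 0.0], 0],
    [1, [0.087, 0.18, 0.0], 0],
  ],
)

```text
time: 33.65
tool_pos: [0.5539, -0.1325, 0.2008]
tool_rot: [0.499, 0.5, 0.501, -0.501]
contact_force: [1.0, -1.2, -1.6]
gripper_width: 0.617
```

>>> play_rows(
  motion=[
    [1, [0.019, 0.04, 0.0], 0],
    [1, [0.038, 0.08, 0.0], 0],
    [1, [0.057, 0.12, 0.0], 0],
    [1, [0.076, 0.16, 0.0], 0],
    [1, [0.092, 0.19, 0.0], 0],
  ],
)

```text
time: 34.15
tool_pos: [0.6458, 0.0582, 0.2005]
tool_rot: [0.499, 0.499, 0.501, -0.5]
contact_force: [0.1, 0.0, -1.9]
gripper_width: 0.624
```

>>> play_rows(
  motion=[
    [1, [0.013, 0.03, 0.0], 0],
    [1, [0.022, 0.045, 0.0], 0],
    [1, [0.022, 0.046, -0.02], 0],
    [1, [0.022, 0.046, -0.06], 0],
    [1, [0.022, 0.046, -0.09], 0],
  ],
)

```text
time: 34.65
tool_pos: [0.6671, 0.1011, 0.11]
tool_rot: [-0.499, -0.499, -0.501, 0.501]
contact_force: [-0.2, -0.2, -3.1]
gripper_width: 0.618
```

>>> play_rows(
  motion=[
    [1, [0, 0, -0.02], 0],
    [1, [0, 0, -0.035], 0],
    [1, [0, 0, -0.04], 0],
    [1, [0, 0, -0.04], 0],
    [1, [0, 0, -0.04], 0],
  ],
)

```text
time: 35.15
tool_pos: [0.6694, 0.1014, 0.0747]
tool_rot: [0.5, 0.501, 0.499, -0.5]
contact_force: [0.1, -0.1, -2.1]
gripper_width: 0.621
```

>>> play_rows(
  motion=[
    [1, [0, 0, 0], 0],
    [1, [0, 0, 0], 0],
    [1, [0, 0, 0], 0],
  ],
)

```text
time: 35.45
tool_pos: [0.6689, 0.1016, 0.0743]
tool_rot: [0.5, 0.5, 0.5, -0.5]
contact_force: [-0.6, 0.1, -2.2]
gripper_width: 0.62
```

>>> play_rows(
  motion=[
    [1, [0, 0, -0.007], 0],
    [1, [0, 0, -0.0125], 0],
    [1, [0, 0, -0.0125], 0],
    [1, [0, 0, -0.0125], 0],
  ],
)

```text
time: 35.85
tool_pos: [0.668, 0.1015, 0.0601]
tool_rot: [-0.5, -0.5, -0.5, 0.5]
contact_force: [0.7, 0.2, -2.2]
gripper_width: 0.619
```

>>> play_rows(
  motion=[
    [1, [0, 0, -0.0025], 0],
    [1, [0, 0, -0.0025], 0],
    [1, [0, 0, -0.0025], 0],
  ],
)

```text
time: 36.15
tool_pos: [0.6689, 0.1015, 0.059]
tool_rot: [0.5, 0.5, 0.5, -0.5]
contact_force: [-0.3, -0.2, 1.0]
gripper_width: 0.616
```

>>> play_rows(
  motion=[
    [-1, [0, 0, 0], 0],
    [-1, [0, 0, 0], 0],
    [-1, [0, 0, 0], 0],
    [-1, [0, 0, 0], 0],
    [-1, [0, 0, 0], 0],
  ],
)

```text
time: 36.65
tool_pos: [0.6684, 0.1015, 0.0583]
tool_rot: [-0.5, -0.5, -0.5, 0.5]
contact_force: [-0.4, -0.1, -1.0]
gripper_width: 1.0
```

>>> play_rows(
  motion=[
    [-1, [0, 0, 0.02], 0],
    [-1, [0, 0, 0.06], 0],
    [-1, [0, 0, 0.1], 0],
    [-1, [0, 0, 0.135], 0],
    [-1, [0, 0, 0.147], 0],
  ],
)

```text
time: 37.15
tool_pos: [0.6706, 0.1016, 0.2111]
tool_rot: [0.502, 0.502, 0.498, -0.498]
contact_force: [0.3, 0.1, 1.1]
gripper_width: 0.998
```

>>> play_rows(
  motion=[
    [-1, [-0.003, -0.03, 0.0], 0],
    [-1, [-0.007, -0.075, 0.0], 0],
    [-1, [-0.011, -0.12, 0.0], 0],
    [-1, [-0.016, -0.165, 0.0], 0],
    [-1, [-0.02, -0.21, 0.0], 0],
  ],
)

```text
time: 37.65
tool_pos: [0.6473, -0.1099, 0.2037]
tool_rot: [0.499, 0.5, 0.501, -0.5]
contact_force: [0.8, -0.3, 0.2]
gripper_width: 0.997
```

>>> play_rows(
  motion=[
    [-1, [-0.004, -0.045, 0.0], 0],
    [-1, [-0.008, -0.09, 0.0], 0],
    [-1, [-0.012, -0.135, 0.0], 0],
    [-1, [-0.017, -0.18, 0.0], 0],
    [-1, [-0.0195, -0.2075, 0.0], 0],
  ],
)

```text
time: 38.15
tool_pos: [0.6275, -0.3189, 0.2035]
tool_rot: [-0.499, -0.5, -0.5, 0.501]
contact_force: [0.9, -0.2, 0.6]
gripper_width: 0.996
```

>>> play_rows(
  motion=[
    [-1, [0, 0, 0], 0],
    [-1, [0, 0, 0], 0],
    [-1, [0, 0, -0.03], 0],
    [-1, [0, 0, -0.07], 0],
    [-1, [0, 0, -0.1], 0],
  ],
)

```text
time: 38.65
tool_pos: [0.6285, -0.3136, 0.1027]
tool_rot: [0.5, 0.5, 0.501, -0.5]
contact_force: [-0.1, -0.2, -0.8]
gripper_width: 1.001
```

Run:
```python
from m import *
p,d=save('top','t6.png'); q,_=save('side','s6.png')
W=cloud('top',d); tops(p,W,.1,.125,.5,.75,-.1,.15); pads(p,W)
cv2.imwrite('pics/c6.png',np.hstack([cv2.resize(p[130:280,200:350],(390,390)),cv2.resize(q[130:260,215:345],(390,390))])[...,::-1])
s=state(); print(s['tool_pos'],s['contact_force'])
```

```text
top [233. 179.] [ 65. 106. 188.] rect [0.6686 0.1021] [0.054 0.053] mean [0.6682 0.1018 0.1115]
pad blue 384 [0.6795 0.1053 0.007 ] [0.076, 0.09] -89.0
   cloud mean [0.6612 0.092  0.0066]
pad red 1027 [ 0.6768 -0.0348  0.007 ] [0.069, 0.068] -85.9
   cloud mean [ 0.6769 -0.0352  0.0059]
pad yellow 1025 [0.612  0.0291 0.007 ] [0.068, 0.067] -85.4
   cloud mean [0.6109 0.0283 0.006 ]
[ 0.62555145 -0.31189421  0.09809805] [-0.62677683  0.28994107 -1.93991735]
```

View pics/c6.png

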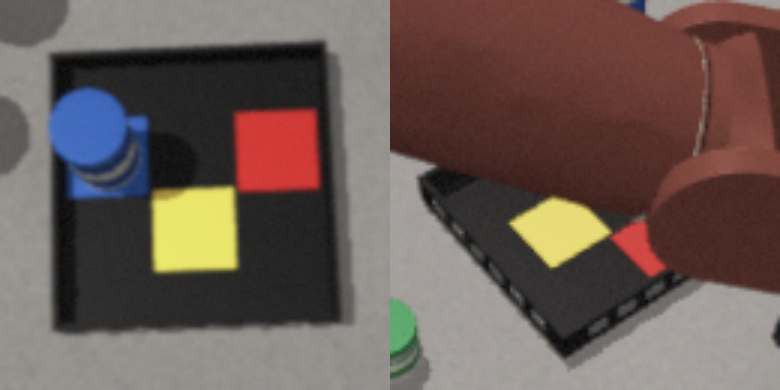

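Blue is centred on its pad to about 1 mm. Now red.

>>> play_rows(
  motion=[
    [-1, [0, 0, -0.02], 0],
    [-1, [0, 0, -0.035], 0],
    [-1, [0, 0, -0.041], 0],
    [-1, [0, 0, -0.041], 0],
    [-1, [0, 0, -0.041], 0],
  ],
)

```text
time: 39.25
tool_pos: [0.6294, -0.3161, 0.0653]
tool_rot: [0.5, 0.5, 0.5, -0.5]
contact_force: [-0.5, 0.6, -0.1]
gripper_width: 0.998
```

>>> play_rows(
  motion=[
    [-1, [0, 0, 0], 0],
    [-1, [0, 0, 0], 0],
    [-1, [0, 0, 0], 0],
  ],
)

```text
time: 39.55
tool_pos: [0.6292, -0.3163, 0.065]
tool_rot: [0.5, 0.5, 0.5, -0.5]
contact_force: [0.1, 0.2, -0.7]
gripper_width: 1.002
```

>>> play_rows(
  motion=[
    [1, [0, 0, 0], 0],
    [1, [0, 0, 0], 0],
    [1, [0, 0, 0], 0],
    [1, [0, 0, 0], 0],
    [1, [0, 0, 0], 0],
  ],
)

```text
time: 40.05
tool_pos: [0.6291, -0.3159, 0.0646]
tool_rot: [0.5, 0.5, 0.5, -0.5]
contact_force: [0.2, 1.6, 2.0]
gripper_width: 0.622
```

>>> play_rows(
  motion=[
    [1, [0, 0, 0.02], 0],
    [1, [0, 0, 0.05], 0],
    [1, [0, 0, 0.09], 0],
    [1, [0, 0, 0.125], 0],
    [1, [0, 0, 0.14], 0],
  ],
)

```text
time: 40.55
tool_pos: [0.63, -0.3169, 0.208]
tool_rot: [0.502, 0.5, 0.498, -0.5]
contact_force: [0.8, -0.4, -3.3]
gripper_width: 0.62
```

>>> play_rows(
  motion=[
    [1, [0.005, 0.03, 0.0], 0],
    [1, [0.013, 0.075, 0.0], 0],
    [1, [0.02, 0.12, 0.0], 0],
    [1, [0.028, 0.165, 0.0], 0],
    [1, [0.036, 0.21, 0.0], 0],
  ],
)

```text
time: 41.05
tool_pos: [0.6639, -0.1042, 0.2016]
tool_rot: [0.499, 0.499, 0.501, -0.501]
contact_force: [0.5, 0.5, -3.0]
gripper_width: 0.623
```

>>> play_rows(
  motion=[
    [1, [0.006, 0.04, 0.0], 0],
    [1, [0.01, 0.062, 0.0], 0],
    [1, [0.012, 0.071, 0.0], 0],
    [1, [0.012, 0.071, 0.0], 0],
    [1, [0.012, 0.071, -0.02], 0],
  ],
)

```text
time: 41.55
tool_pos: [0.6787, -0.0365, 0.1871]
tool_rot: [0.502, 0.501, 0.498, -0.499]
contact_force: [0.5, -0.6, -1.2]
gripper_width: 0.619
```

>>> play_rows(
  motion=[
    [1, [0, 0, -0.04], 0],
    [1, [0, 0, -0.075], 0],
    [1, [0, 0, -0.1], 0],
    [1, [0, 0, -0.11], 0],
    [1, [0, 0, -0.11], 0],
  ],
)

```text
time: 42.05
tool_pos: [0.6753, -0.0362, 0.0718]
tool_rot: [-0.498, -0.499, -0.501, 0.501]
contact_force: [-0.2, -0.7, -2.9]
gripper_width: 0.619
```

>>> play_rows(
  motion=[
    [1, [0, 0, 0], 0],
    [1, [0, 0, 0], 0],
    [1, [0, 0, 0], 0],
  ],
)

```text
time: 42.35
tool_pos: [0.6783, -0.0353, 0.0766]
tool_rot: [0.501, 0.501, 0.499, -0.499]
contact_force: [-0.1, -0.7, -2.4]
gripper_width: 0.617
```

>>> play_rows(
  motion=[
    [1, [0, 0, -0.007], 0],
    [1, [0, 0, -0.012], 0],
    [1, [0, 0, -0.0125], 0],
    [1, [0, 0, -0.0125], 0],
    [1, [0, 0, -0.0125], 0],
  ],
)

```text
time: 42.85
tool_pos: [0.6769, -0.035, 0.0617]
tool_rot: [-0.5, -0.5, -0.5, 0.5]
contact_force: [-0.3, -0.4, -2.9]
gripper_width: 0.62
```

>>> play_rows(
  motion=[
    [1, [0, 0, -0.0025], 0],
    [1, [0, 0, -0.0025], 0],
    [1, [0, 0, -0.0025], 0],
  ],
)

```text
time: 43.15
tool_pos: [0.6773, -0.035, 0.0597]
tool_rot: [0.5, 0.5, 0.5, -0.5]
contact_force: [-0.1, 0.3, -1.8]
gripper_width: 0.62
```

>>> play_rows(
  motion=[
    [1, [0, 0, -0.001], 0],
    [1, [0, 0, -0.001], 0],
    [1, [0, 0, -0.001], 0],
  ],
)

```text
time: 43.45
tool_pos: [0.6776, -0.035, 0.0596]
tool_rot: [0.5, 0.5, 0.5, -0.5]
contact_force: [-1.3, 0.5, 5.8]
gripper_width: 0.62
```

>>> play_rows(
  motion=[
    [-1, [0, 0, 0], 0],
    [-1, [0, 0, 0], 0],
    [-1, [0, 0, 0], 0],
    [-1, [0, 0, 0], 0],
    [-1, [0, 0, 0], 0],
  ],
)

```text
time: 43.95
tool_pos: [0.6768, -0.035, 0.0581]
tool_rot: [-0.5, -0.5, -0.5, 0.5]
contact_force: [0.0, 0.1, 0.5]
gripper_width: 1.0
```

>>> play_rows(
  motion=[
    [-1, [0, 0, 0.02], 0],
    [-1, [0, 0, 0.06], 0],
    [-1, [0, 0, 0.1], 0],
    [-1, [0, 0, 0.135], 0],
    [-1, [0, 0, 0.147], 0],
  ],
)

```text
time: 44.45
tool_pos: [0.6792, -0.0353, 0.2111]
tool_rot: [0.502, 0.502, 0.498, -0.498]
contact_force: [0.2, -0.0, -0.4]
gripper_width: 0.996
```

>>> play_rows(
  motion=[
    [-1, [-0.014, -0.03, 0.0], 0],
    [-1, [-0.032, -0.07, 0.0], 0],
    [-1, [-0.05, -0.11, 0.0], 0],
    [-1, [-0.068, -0.15, 0.0], 0],
    [-1, [-0.086, -0.19, 0.0], 0],
  ],
)

```text
time: 44.95
tool_pos: [0.5895, -0.2261, 0.2037]
tool_rot: [0.499, 0.5, 0.501, -0.5]
contact_force: [0.1, -0.1, -0.4]
gripper_width: 0.997
```

>>> play_rows(
  motion=[
    [-1, [-0.018, -0.035, 0.0], 0],
    [-1, [-0.034, -0.067, 0.0], 0],
    [-1, [-0.045, -0.09, 0.0], 0],
    [-1, [-0.045, -0.0905, 0.0], 0],
    [-1, [-0.045, -0.0905, 0.0], 0],
  ],
)

```text
time: 45.45
tool_pos: [0.5454, -0.3155, 0.204]
tool_rot: [0.499, 0.5, 0.5, -0.5]
contact_force: [-0.6, 1.1, 0.3]
gripper_width: 0.999
```

Run:
```python
from m import *
p,d=save('top','t7.png')
W=cloud('top',d); tops(p,W,.1,.125,.5,.75,-.1,.15); pads(p,W)
s=state(); print(s['tool_pos'],s['contact_force'])
```

```text
top [307. 175.] [204.  56.  53.] rect [ 0.6776 -0.0328] [0.054 0.055] mean [ 0.677  -0.0324  0.1115]
top [233. 179.] [ 64. 104. 184.] rect [0.6687 0.1021] [0.055 0.053] mean [0.6681 0.1017 0.1115]
pad blue 384 [0.6796 0.1011 0.007 ] [0.068, 0.09] -89.0
   cloud mean [0.6612 0.0908 0.0067]
pad red 331 [ 0.6864 -0.0355  0.007 ] [0.069, 0.085] -89.0
   cloud mean [ 0.6646 -0.0393  0.0058]
pad yellow 1020 [0.6118 0.0292 0.007 ] [0.068, 0.067] -84.9
   cloud mean [0.6108 0.0284 0.0061]
[ 0.5458041  -0.31482389  0.2042931 ] [-0.11285127  0.29874975  0.74547167]
```

View pics/t7.png

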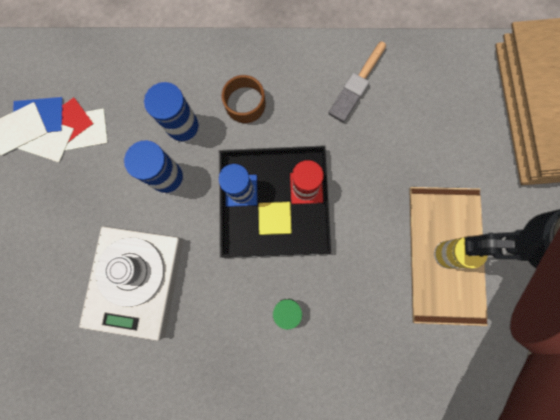

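Red and blue stand upright on their pads at (307,178) and (237,183). Now yellow at (465,253).

>>> play_rows(
  motion=[
    [-1, [0, 0, -0.03], 0],
    [-1, [0, 0, -0.07], 0],
    [-1, [0, 0, -0.1], 0],
    [-1, [0, 0, -0.12], 0],
    [-1, [0, 0, -0.13], 0],
  ],
)

```text
time: 46.0
tool_pos: [0.545, -0.313, 0.072]
tool_rot: [0.499, 0.499, 0.502, -0.5]
contact_force: [-0.6, -0.3, -1.0]
gripper_width: 1.002
```

>>> play_rows(
  motion=[
    [-1, [0, 0, -0.006], 0],
    [-1, [0, 0, -0.01], 0],
    [-1, [0, 0, -0.01], 0],
    [-1, [0, 0, -0.01], 0],
    [-1, [0, 0, -0.01], 0],
  ],
)

```text
time: 46.5
tool_pos: [0.5465, -0.316, 0.0665]
tool_rot: [0.501, 0.5, 0.499, -0.5]
contact_force: [-0.8, 0.2, -0.7]
gripper_width: 1.002
```

>>> play_rows(
  motion=[
    [1, [0, 0, 0], 0],
    [1, [0, 0, 0], 0],
    [1, [0, 0, 0], 0],
    [1, [0, 0, 0], 0],
    [1, [0, 0, 0], 0],
  ],
)

```text
time: 47.0
tool_pos: [0.5462, -0.3161, 0.066]
tool_rot: [0.5, 0.5, 0.499, -0.5]
contact_force: [-1.2, -1.5, 3.7]
gripper_width: 0.618
```

>>> play_rows(
  motion=[
    [1, [0, 0, 0.02], 0],
    [1, [0, 0, 0.05], 0],
    [1, [0, 0, 0.09], 0],
    [1, [0, 0, 0.125], 0],
    [1, [0, 0, 0.14], 0],
  ],
)

```text
time: 47.5
tool_pos: [0.5469, -0.3159, 0.2085]
tool_rot: [0.501, 0.5, 0.499, -0.5]
contact_force: [0.3, -0.4, -2.1]
gripper_width: 0.62
```

>>> play_rows(
  motion=[
    [1, [0.006, 0.03, 0.0], 0],
    [1, [0.014, 0.073, 0.0], 0],
    [1, [0.023, 0.118, 0.0], 0],
    [1, [0.031, 0.163, 0.0], 0],
    [1, [0.04, 0.208, 0.0], 0],
  ],
)

```text
time: 48.0
tool_pos: [0.5847, -0.1053, 0.2026]
tool_rot: [0.499, 0.5, 0.501, -0.501]
contact_force: [0.9, 0.1, -3.1]
gripper_width: 0.62
```

>>> play_rows(
  motion=[
    [1, [0.008, 0.045, 0.0], 0],
    [1, [0.017, 0.09, 0.0], 0],
    [1, [0.023, 0.122, 0.0], 0],
    [1, [0.026, 0.136, 0.0], 0],
    [1, [0.026, 0.137, 0.0], 0],
  ],
)

```text
time: 48.5
tool_pos: [0.6111, 0.0311, 0.2032]
tool_rot: [0.5, 0.499, 0.502, -0.5]
contact_force: [-0.5, 0.5, -2.8]
gripper_width: 0.619
```

>>> play_rows(
  motion=[
    [1, [0, 0, -0.03], 0],
    [1, [0, 0, -0.07], 0],
    [1, [0, 0, -0.1], 0],
    [1, [0, 0, -0.12], 0],
    [1, [0, 0, -0.129], 0],
  ],
)

```text
time: 49.0
tool_pos: [0.6093, 0.0279, 0.0723]
tool_rot: [-0.498, -0.499, -0.501, 0.502]
contact_force: [-0.8, -1.4, -2.1]
gripper_width: 0.618
```

>>> play_rows(
  motion=[
    [1, [0, 0, 0], 0],
    [1, [0, 0, 0], 0],
    [1, [0, 0, 0], 0],
    [1, [0, 0, 0], 0],
  ],
)

```text
time: 49.4
tool_pos: [0.6131, 0.0293, 0.0781]
tool_rot: [0.501, 0.501, 0.499, -0.499]
contact_force: [-0.0, -0.1, -2.3]
gripper_width: 0.617
```

>>> play_rows(
  motion=[
    [1, [0, 0, -0.007], 0],
    [1, [0, 0, -0.012], 0],
    [1, [0, 0, -0.0125], 0],
    [1, [0, 0, -0.0125], 0],
    [1, [0, 0, -0.0125], 0],
  ],
)

```text
time: 49.9
tool_pos: [0.6119, 0.0295, 0.0638]
tool_rot: [0.5, 0.5, 0.5, -0.5]
contact_force: [-0.1, -0.2, -3.0]
gripper_width: 0.619
```

>>> play_rows(
  motion=[
    [1, [0, 0, -0.0025], 0],
    [1, [0, 0, -0.0025], 0],
    [1, [0, 0, -0.0025], 0],
  ],
)

```text
time: 50.2
tool_pos: [0.6119, 0.0295, 0.0613]
tool_rot: [-0.5, -0.5, -0.5, 0.5]
contact_force: [-0.3, -0.4, -2.3]
gripper_width: 0.615
```

>>> play_rows(
  motion=[
    [1, [0, 0, -0.001], 0],
    [1, [0, 0, -0.001], 0],
    [1, [0, 0, -0.001], 0],
  ],
)

```text
time: 50.5
tool_pos: [0.6122, 0.0295, 0.061]
tool_rot: [0.5, 0.5, 0.5, -0.5]
contact_force: [-1.4, 0.9, 1.5]
gripper_width: 0.616
```

Contact. Release, rise and back off to the board side for the final look.

>>> play_rows(
  motion=[
    [-1, [0, 0, 0], 0],
    [-1, [0, 0, 0], 0],
    [-1, [0, 0, 0], 0],
    [-1, [0, 0, 0], 0],
    [-1, [0, 0, 0], 0],
  ],
)

```text
time: 51.0
tool_pos: [0.6119, 0.0295, 0.0603]
tool_rot: [0.5, 0.5, 0.5, -0.5]
contact_force: [-0.8, -0.4, -0.2]
gripper_width: 1.001
```

>>> play_rows(
  motion=[
    [-1, [0, 0, 0.02], 0],
    [-1, [0, 0, 0.06], 0],
    [-1, [0, 0, 0.1], 0],
    [-1, [0, 0, 0.14], 0],
    [-1, [0, 0, 0.16], 0],
  ],
)

```text
time: 51.5
tool_pos: [0.6136, 0.0294, 0.2254]
tool_rot: [0.502, 0.502, 0.498, -0.498]
contact_force: [0.2, 0.3, 0.3]
gripper_width: 1.0
```

>>> play_rows(
  motion=[
    [-1, [-0.02, -0.03, 0.0], 0],
    [-1, [-0.045, -0.068, 0.0], 0],
    [-1, [-0.07, -0.107, 0.0], 0],
    [-1, [-0.095, -0.145, 0.0], 0],
    [-1, [-0.12, -0.183, 0.0], 0],
  ],
)

```text
time: 52.0
tool_pos: [0.4908, -0.1547, 0.2204]
tool_rot: [0.5, 0.5, 0.5, -0.5]
contact_force: [0.1, -2.2, 0.3]
gripper_width: 1.001
```

>>> play_rows(
  motion=[
    [-1, [-0.02, -0.04, 0.0], 0],
    [-1, [-0.04, -0.08, 0.0], 0],
    [-1, [-0.06, -0.12, 0.0], 0],
    [-1, [-0.08, -0.16, 0.0], 0],
    [-1, [-0.1, -0.2, 0.0], 0],
  ],
)

```text
time: 52.5
tool_pos: [0.3908, -0.355, 0.2205]
tool_rot: [0.5, 0.5, 0.5, -0.5]
contact_force: [1.1, -0.3, -0.3]
gripper_width: 1.005
```

>>> play_rows(
  motion=[
    [-1, [-0.02, -0.04, 0.0], 0],
    [-1, [-0.04, -0.08, 0.0], 0],
    [-1, [-0.06, -0.11, 0.0], 0],
    [-1, [-0.06, -0.11, 0.0], 0],
    [-1, [-0.06, -0.11, 0.0], 0],
  ],
)

```text
time: 53.0
tool_pos: [0.3315, -0.4638, 0.2201]
tool_rot: [0.499, 0.501, 0.5, -0.5]
contact_force: [0.2, 0.2, 0.6]
gripper_width: 1.002
```

Run:
```python
from m import *
p,d=save('top','t8.png'); q,dq=save('side','s8.png')
W=cloud('top',d); tops(p,W,.1,.125,.5,.75,-.1,.15); tops(p,W,.08,.1,.4,.6,.2,.4); tops(p,W,.03,.055,.35,.5,-.06,.06)
W=cloud('side',dq); print('side cam'); tops(q,W,.106,.125,.5,.75,-.1,.15); tops(q,W,.087,.1,.4,.6,.2,.4)
cv2.imwrite('pics/c8.png',np.hstack([cv2.resize(p[130:280,200:350],(390,390)),cv2.resize(q[130:260,215:345],(390,390))])[...,::-1])
s=state(); print(s['tool_pos'],s['contact_force'],s['time'])
```

```text
top [307. 175.] [203.  56.  53.] rect [ 0.6779 -0.0323] [0.055 0.054] mean [ 0.6771 -0.0324  0.1115]
top [233. 179.] [ 64. 103. 184.] rect [0.6687 0.1022] [0.054 0.053] mean [0.6682 0.1017 0.1114]
top [271. 210.] [232. 227. 106.] rect [0.6121 0.0303] [0.054 0.054] mean [0.6119 0.03   0.1117]
top [119. 270.] [212. 208. 206.] rect [0.4984 0.3081] [0.055 0.055] mean [0.4982 0.3067 0.0913]
top [287. 314.] [ 76. 152.  90.] rect [ 4.247e-01 -4.000e-04] [0.054 0.054] mean [ 0.4251 -0.0006  0.0419]
side cam
top [273. 154.] [ 61. 104. 177.] rect [0.6705 0.1007] [0.057 0.052] mean [0.6687 0.0981 0.114 ]
top [270. 180.] [227. 212. 113.] rect [0.6129 0.0287] [0.054 0.052] mean [0.6122 0.0264 0.114 ]
top [306. 184.] [201.  65.  61.] rect [ 0.6794 -0.0339] [0.055 0.053] mean [ 0.6774 -0.036   0.1141]
top [181. 141.] [177.  172.5 171.5] rect [0.5    0.3077] [0.056 0.054] mean [0.4989 0.3043 0.0939]
[ 0.33233214 -0.4627396   0.22016098] [-0.21613478  0.48726015  0.46167721] 53.1
```

View pics/c8.png

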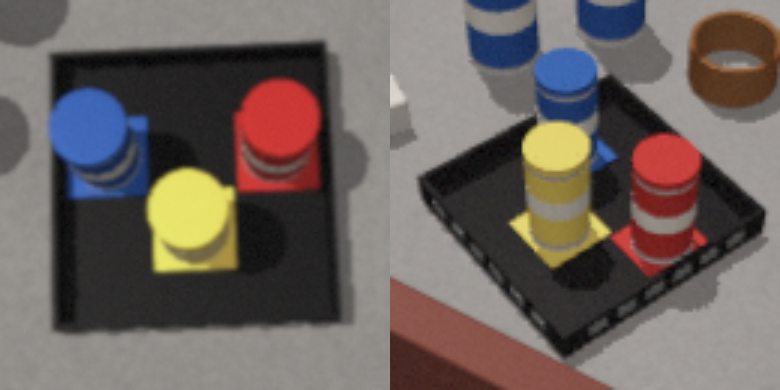

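View pics/s8.png

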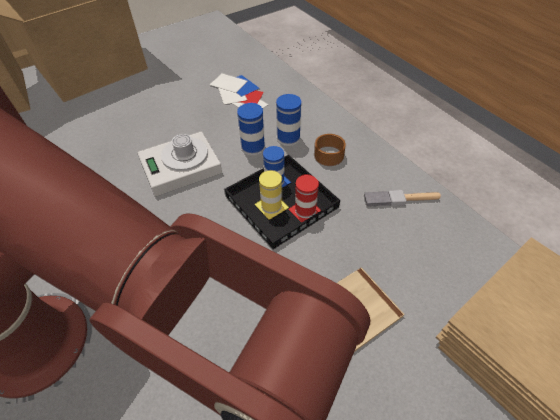

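Everything stands upright. Each tall tin is within about 1–3 mm of its pad centre, and the sample is within 1–3.5 mm of the ring centre. The gripper is clear, so I'm handing in.

```bash
python3 -c "
from h import *
print(workorder.job_done())"
```

```text
the job is handed in; nothing more can be done
None
```

The job is done and handed in at about 53 s of the 144 s allowed. I moved red, yellow and blue (the smallest of the three blue tins) to the board. Then I stood the bare tin on the scale pan and put blue, red and yellow back on their own pads.

**Tall tins:** the last pictures show all three upright. In the top view blue and yellow are about 1 mm from their pad centres and red 2–3 mm. I left red as it was: the arm's own reading when it let go was within 1 mm, and the side view puts it about 3 mm off in x.

**Bare tin:** it stands inside the ring, about 1 mm from the middle by the side view and 3.5 mm by the top view. The two cameras put the ring's own centre about 4–5 mm apart, so I aimed midway between them.

**Green tin:** I never touched it. Its measured position moved 2 mm between the first and last pictures, most likely because I used a colour mask the first time and a height mask the second.

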